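# Slip test of two coated plates

### The job

Lift the two coated test plates out of their tray pockets by their tabs and lay them flat on the slip ramp one after the other, each in its own lane above the dark start line, and let go. One will slide to the foot stop by itself: leave it there untouched. Take the plate that has stayed above the line off the ramp and set it down gently, flat, in the shallow metal dish; leave the timer, the weight and the marker pen where they are.

Things in the scene. Friction and masses are not known exactly. Their poses are not given: they have to be found in the camera images.
- plate_a: one of two test plates that look the same: aluminium foot 44 (x) x 36 (y) x 7 mm with a dark upright tab on its middle, 22 mm long (x), 10 mm thick (y), top 36 mm above the underside; about 80 g. Starts in either tray pocket. Origin: centre of the underside; z up through the tab. Only the ramp shows whether it slips or sticks (no creep).
- plate_b: one of two test plates that look the same: aluminium foot 44 (x) x 36 (y) x 7 mm with a dark upright tab on its middle, 22 mm long (x), 10 mm thick (y), top 36 mm above the underside; about 80 g. Starts in either tray pocket. Origin: centre of the underside; z up through the tab. Only the ramp shows whether it slips or sticks (no creep).
- pocket_tray: fixed grey tray block, 92 (x) x 172 (y) x 14 mm, with two pockets at its y = +45 and y = -45 mm, 46 x 38 mm wide and 7 mm deep, so that a plate's foot is flush with the top and only its tab stands out. Origin: centre of the underside.
- deck: surface of the fixed slip ramp, 240 x 164 mm, tilted 20 degrees: x points up the slope, y left across the lanes, z square out of it. Origin: centre of the surface, 65 mm above the table. Lanes at y = +42 and -42 mm, 64 mm wide between rails 8 mm high; start lines at x = +30 mm; foot stop at x = -112 mm, 13 mm high. Once let go, a slipping plate reaches the stop within about 0.5 s.
- start_left (a point): point on the ramp's surface in the middle of the left (+y) lane, 40 mm up the slope from the start line; axes as the deck's
- start_right (a point): the same point in the right (-y) lane
- dish: fixed shallow open metal dish, 110 (x) x 100 (y) x 18 mm, walls and floor 3 mm. Origin: centre of the underside, z up.
- timer: white kitchen timer, 66 x 62 x 20 mm, a loose bystander. Origin: centre of the underside.
- weight: small brass weight, 26 mm across, 28 mm high, a loose bystander between tray and ramp. Origin: centre of the underside.
- marker: marker pen, 126 mm long, a loose bystander on the right. Origin: centre of the underside.
Mind the look-alikes: they are no part of the job. Leave any green look-alike of the plate_a alone.

How it is judged:
On the way, in this order (a step that is already met when the one before it is completed fails the run):
1. one plate has been lifted clear of its pocket (distance between any of plate_a, plate_b and pocket_tray above 0.07 m), for 0.1 s.
2. that plate lies flat on the ramp above a start line (((x of plate_a in the frame of deck between 0.03 and 0.12 m and z of plate_a in the frame of deck between -0.004 and 0.006 m and angle between the z axis of plate_a and the z axis of deck, either way round below 0.12 rad and y of plate_a in the frame of deck between -0.08 and 0.08 m) or (x of plate_b in the frame of deck between 0.03 and 0.12 m and z of plate_b in the frame of deck between -0.004 and 0.006 m and angle between the z axis of plate_b and the z axis of deck, either way round below 0.12 rad and y of plate_b in the frame of deck between -0.08 and 0.08 m))), for 0.05 s.
3. the second plate has been lifted clear of its pocket too (distance between each of plate_a, plate_b and pocket_tray above 0.07 m), for 0.1 s.
4. both plates have been let go on the ramp: the one that slips has come to rest against the foot stop and the one that sticks still lies above the start line, in the other lane (((x of plate_a in the frame of deck between -0.12 and -0.07 m and z of plate_a in the frame of deck between -0.004 and 0.006 m and angle between the z axis of plate_a and the z axis of deck, either way round below 0.12 rad and y of plate_a in the frame of deck between -0.08 and 0.08 m and linear speed of each of plate_a, plate_b below 0.02 m/s and (x of plate_b in the frame of deck between 0.03 and 0.12 m and z of plate_b in the frame of deck between -0.004 and 0.006 m and angle between the z axis of plate_b and the z axis of deck, either way round below 0.12 rad and y of plate_b in the frame of deck between -0.08 and 0.08 m) and contact force between the fingers and plate_a below 0.05 N and contact force between the fingers and plate_b below 0.05 N and ((y of plate_a in the frame of deck above 0 m and y of plate_b in the frame of deck below 0 m) or (y of plate_a in the frame of deck below 0 m and y of plate_b in the frame of deck above 0 m))) or (x of plate_b in the frame of deck between -0.12 and -0.07 m and z of plate_b in the frame of deck between -0.004 and 0.006 m and angle between the z axis of plate_b and the z axis of deck, either way round below 0.12 rad and y of plate_b in the frame of deck between -0.08 and 0.08 m and linear speed of each of plate_b, plate_a below 0.02 m/s and (x of plate_a in the frame of deck between 0.03 and 0.12 m and z of plate_a in the frame of deck between -0.004 and 0.006 m and angle between the z axis of plate_a and the z axis of deck, either way round below 0.12 rad and y of plate_a in the frame of deck between -0.08 and 0.08 m) and contact force between the fingers and plate_b below 0.05 N and contact force between the fingers and plate_a below 0.05 N and ((y of plate_b in the frame of deck above 0 m and y of plate_a in the frame of deck below 0 m) or (y of plate_b in the frame of deck below 0 m and y of plate_a in the frame of deck above 0 m))))), for 0.2 s.
At the end, for the whole second after the job is handed in: The plate that slipped lies flat and at rest at the ramp's foot (its centre 70 to 120 mm down the slope from the middle); the plate that stuck lies flat (within 0.1 rad) and at rest on the dish floor, within 45 mm in x and 40 mm in y of its centre; both released (((x of plate_a in the frame of deck between -0.12 and -0.07 m and z of plate_a in the frame of deck between -0.004 and 0.006 m and angle between the z axis of plate_a and the z axis of deck, either way round below 0.12 rad and y of plate_a in the frame of deck between -0.08 and 0.08 m and linear speed of each of plate_a, plate_b below 0.02 m/s and contact force between the fingers and plate_a below 0.05 N and contact force between the fingers and plate_b below 0.05 N and x of plate_b in the frame of dish between -0.045 and 0.045 m and y of plate_b in the frame of dish between -0.04 and 0.04 m and z of plate_b in the frame of dish below 0.008 m and angle between plate_b's own z axis and vertical below 0.1 rad) or (x of plate_b in the frame of deck between -0.12 and -0.07 m and z of plate_b in the frame of deck between -0.004 and 0.006 m and angle between the z axis of plate_b and the z axis of deck, either way round below 0.12 rad and y of plate_b in the frame of deck between -0.08 and 0.08 m and linear speed of each of plate_b, plate_a below 0.02 m/s and contact force between the fingers and plate_b below 0.05 N and contact force between the fingers and plate_a below 0.05 N and x of plate_a in the frame of dish between -0.045 and 0.045 m and y of plate_a in the frame of dish between -0.04 and 0.04 m and z of plate_a in the frame of dish below 0.008 m and angle between plate_a's own z axis and vertical below 0.1 rad))); the robot touches nothing.
It fails at once if a plate is touched by the fingers while it lies on the ramp below the start line (it must slide on its own) ((contact force between the fingers and plate_a above 0.5 N and x of plate_a in the frame of deck between -0.12 and 0.02 m and z of plate_a in the frame of deck between -0.004 and 0.006 m and angle between the z axis of plate_a and the z axis of deck, either way round below 0.12 rad and y of plate_a in the frame of deck between -0.08 and 0.08 m) or (contact force between the fingers and plate_b above 0.5 N and x of plate_b in the frame of deck between -0.12 and 0.02 m and z of plate_b in the frame of deck between -0.004 and 0.006 m and angle between the z axis of plate_b and the z axis of deck, either way round below 0.12 rad and y of plate_b in the frame of deck between -0.08 and 0.08 m)).
It fails at once if a plate is dropped into the dish from more than about 3 cm ((horizontal distance between plate_a and dish below 0.07 m and contact force between the fingers and plate_a below 0.05 N and linear speed of plate_a above 0.8 m/s) or (horizontal distance between plate_b and dish below 0.07 m and contact force between the fingers and plate_b below 0.05 N and linear speed of plate_b above 0.8 m/s)).
It fails at once if the timer, the brass weight or the marker pen is shifted by more than 3 cm (distance of any of timer, weight, marker from where it was at the start of the episode above 0.03 m).
It also fails if it takes over 67 s, if anything falls off the work surface, if the arm or the gripper's body presses on something with over 40 N, if the wrist force passes 120 N, or if a joint passes its speed limit or range.

### The arm

A 7-joint arm with a two-finger parallel gripper is mounted at the origin on a cart in front of the work surface, level with it; the furniture and walls round the work are solid. World frame = base frame: x ahead of the robot, y to its left, z up, the work surface at z = 0. Lengths are in m, angles in rad, forces in N, time in s.
With the tool pointing down it reaches from about 0.425 to 0.875 m from the base axis. Payload 4.7 kg.
Tool frame: the origin (TCP) lies on the mounting face of the last link; the fingertips stand 182 mm ahead of it and the grasp point (between the pads) lies 164 mm ahead of it; x points along the fingers, y is the direction in which the jaws open and shut, and the axes are right-handed (so a half turn about x gives the same grasp; the last joint's range is limited). The gripper opens to 87 mm and grips with 3 to 60 N. Pads are 19 mm wide; open, the fingers measure 117 mm over their backs; the gripper's body (75 mm by 190 mm) begins 51 mm behind the grasp point.
Start: joints at [-1.267, 0.321, -0.07, 1.45, 0.023, 1.371, -0.057], TCP at [0.186, 0.623, 0.405] pointing down, gripper open.
Joint ranges: [-2.86, 2.86], [-0.3, 2.09], [-1.38, 1.24], [0.06, 2.45], [-1.56, 4.7], [0.09, 2.05], [-2.69, 2.69]. Speed limits (rad/s): [2.57, 2.57, 3.14, 3.14, 3.14, 3.14, 3.14].

### API

Orientations are given as a rotation vector (axis times angle).
In Python, from bench import monitor, get_image, ctrl gives the robot as it stands.
- The arm moves only by the shell command python3 -m creep 'ROWS' [FORCE]. ROWS is JSON, a list of rows, each a list of 7 numbers: the shift along the tool's x, y, z in mm, then the turn, a rotation vector about the tool's x, y, z in rad, then the finger opening in mm, from 0 to 87. A call has 1 to 5 rows; each row shifts and turns the commanded pose from where the row before left it, along the tool's axes as they then stand; what a row does not reach is not made up. A row lasts 1/10 s, in which the tool goes at most 50 mm and 8.59 degrees, less where a joint would pass 70% of its speed; a pose out of reach is approached as far as the arm can. A call is refused whole if a number of a shift passes 50 or a number of a turn 0.15, either way. A call with a gripper value outside its range is refused whole. The fingers move at their own pace and stop on an object; FORCE is the grip in N (left out, the last holds). Time passes only in rows, so rows that do not move let the fingers close. It gives the time, the measured TCP pose, the force and the opening at its end, in the units of the state.
- monitor.get_state(): the state, without advancing time (a new reading comes with each control period).
- get_image(name): name is "scene" or "top"; returns a dict with "img" (400x640x3 uint8, red, green, blue), "mtx" (3x3 intrinsics, pixels), "D" ([k1, k2, p1, p2, k3] as OpenCV has them; the pictures are not rectified), "view" (4x4, takes a point from world to camera coordinates). Camera axes: x right, y up, looking along -z (the intrinsics and any distortion apply to the point x, -y, -z); pixel columns grow to the right and rows downward; lengths in m; the calibration is good to about 2 mm. A picture is of the moment at which its call begins. There is no depth.
- ctrl.close_job(): hands the job in, once; it reports no verdict.
The state is a dict: "time": time; "joint_positions": joint angles; "qd": joint speeds; "joint_torque": joint torques, N m; "position": TCP position; "tool_rot": TCP orientation; "ft_force": force on the tool from outside, world axes, zero at the start; "torque": the same for the moment, N m; "grip_width": opening from 0.0 (shut) to 1.0 (fully open).
Only numpy, scipy, OpenCV 4.12 (cv2) and the standard library are available. Lean on these libraries where they do the work, as an engineer would, in place of code of your own. Each camera call takes 0.05 s, during which the arm holds its last target.

## Working session

There is one attempt and no reset: what is moved stays moved. The work goes in short steps, Python scripts to look and compute and a shell command to move; the robot and the scene stay as the last step left them, time stands still between calls to the robot, and variables do not carry over. Pictures are saved under pics/ and viewed, and the job is handed in when it is done.

```bash
ls; mkdir -p pics; python3 - <<'E'
from bench import monitor,get_image
import cv2
print(monitor.get_state())
for n in ("scene","top"):
    d=get_image(n); cv2.imwrite(f"pics/{n}0.png",d["img"][:,:,::-1]); print(n,d["mtx"],d["D"],d["view"])
E
```

```text
pics
{'time': 0.0, 'joint_positions': array([-1.26691934,  0.32181636, -0.07007536,  1.45169902,  0.02263511,
        1.37077719, -0.05687309]), 'qd': array([ 8.79437924e-04, -4.80115390e-06,  8.43576041e-04,  1.06383154e-03,
        9.88832302e-04, -1.13262748e-03,  8.39574137e-04]), 'joint_torque': array([ 2.02785754e-04, -4.91298723e+01, -4.03709309e-01, -3.12526274e+01,
       -6.38604281e-02,  4.39344859e-02,  1.85213853e-04]), 'position': array([0.18571196, 0.62268608, 0.40365337]), 'tool_rot': array([ 0.2259038 ,  1.55894832, -0.22890969]), 'ft_force': array([-0.21973743, -0.25443537, -0.20692429]), 'torque': array([0.0491648 , 0.05461321, 0.02212674]), 'grip_width': 1.0045684125145313}
scene [[378.40085354   0.         319.39089238]
 [  0.         378.40085354 194.02204887]
 [  0.           0.           1.        ]] [0.0236827 0.        0.        0.        0.       ] [[ 0.78071373 -0.62468047 -0.01613629 -0.54907345]
 [ 0.4209211   0.50662281  0.75243522 -0.21781027]
 [-0.46185657 -0.59422861  0.65846857 -0.91238292]
 [ 0.          0.          0.          1.        ]]
top [[409.45951614   0.         325.24320248]
 [  0.         409.45951614 201.47450222]
 [  0.           0.           1.        ]] [0.01104512 0.         0.         0.         0.        ] [[-0.0264025  -0.99957405 -0.01243459 -0.1505197 ]
 [ 0.98544844 -0.02811473  0.16763331 -0.57071765]
 [-0.1679115  -0.00782771  0.985771   -1.06437011]
 [ 0.          0.          0.          1.        ]]
```

View pics/scene0.png

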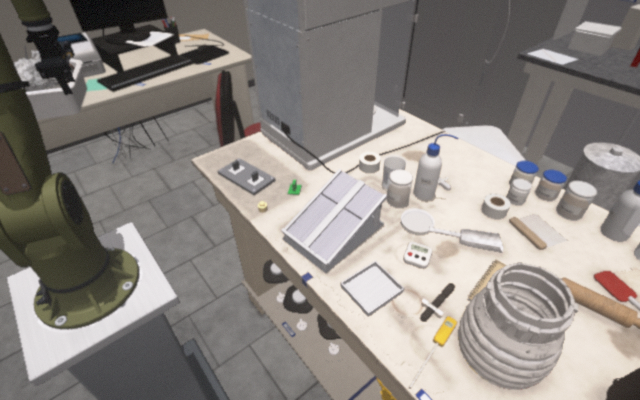

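View pics/top0.png

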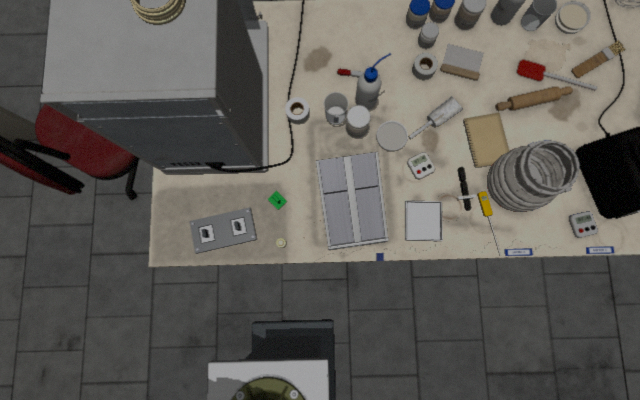

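```bash
cat > h.py <<'E'
import numpy as np,cv2
from bench import monitor,get_image
from scipy.spatial.transform import Rotation as R
def cast(d,uv,z):
    p=cv2.undistortPoints(np.array(uv,float).reshape(-1,1,2),d["mtx"],np.array(d["D"])).reshape(-1,2)
    V=d["view"]; c=-V[:3,:3].T@V[:3,3]
    r=np.c_[p[:,0],-p[:,1],-np.ones(len(p))]@V[:3,:3]
    z=np.broadcast_to(z,len(p))
    return c+r*((z-c[2])/r[:,2])[:,None]
def proj(d,P):
    P=np.atleast_2d(P)@d["view"][:3,:3].T+d["view"][:3,3]
    return cv2.projectPoints(P*[1,-1,-1],np.zeros(3),np.zeros(3),d["mtx"],np.array(d["D"]))[0].reshape(-1,2)
def crop(img,u0,v0,u1,v1,s,fn):
    cv2.imwrite(fn,cv2.resize(img[v0:v1,u0:u1,::-1],None,fx=s,fy=s,interpolation=cv2.INTER_CUBIC))
E
python3 - <<'E'
from h import *
t=get_image("top")["img"]; s=get_image("scene")["img"]
crop(t,180,140,460,260,2.85,"pics/t1.png"); crop(t,180,180,300,260,6.5,"pics/t2.png")
crop(s,210,145,310,220,8,"pics/s1.png"); crop(s,270,160,430,320,3.7,"pics/s2.png")
E
```

```text
(no output)
```

View pics/t1.png

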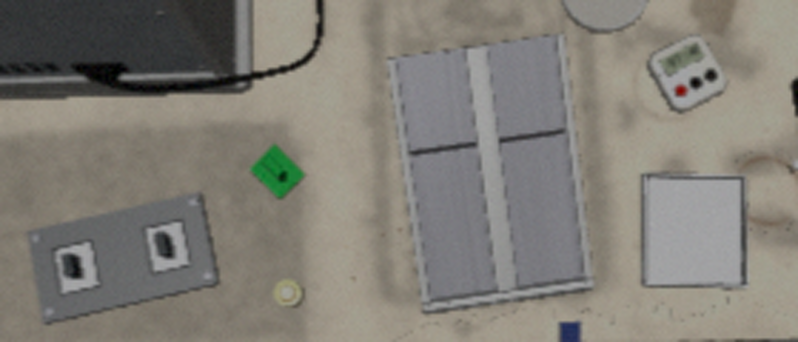

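View pics/t2.png

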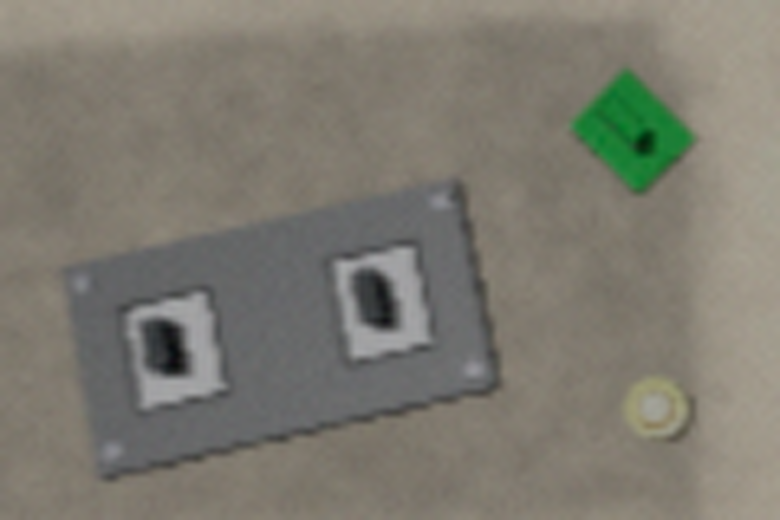

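View pics/s1.png

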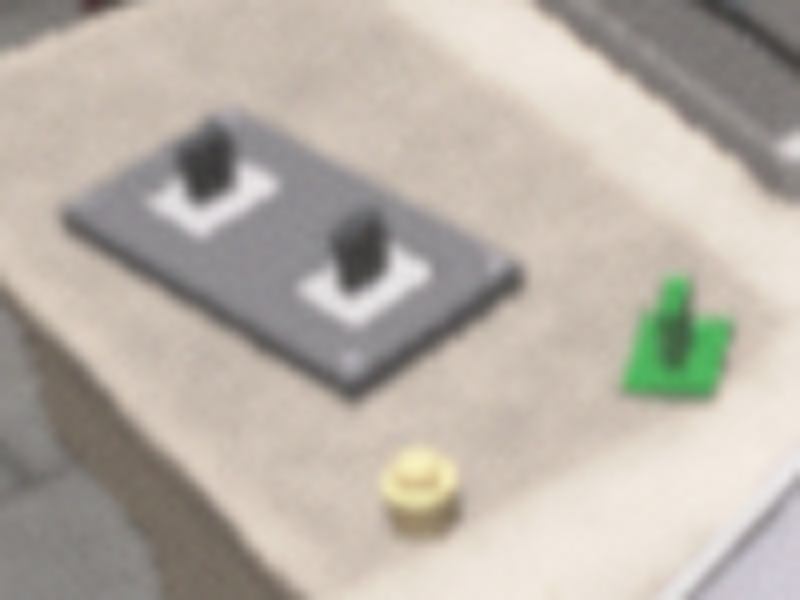

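View pics/s2.png

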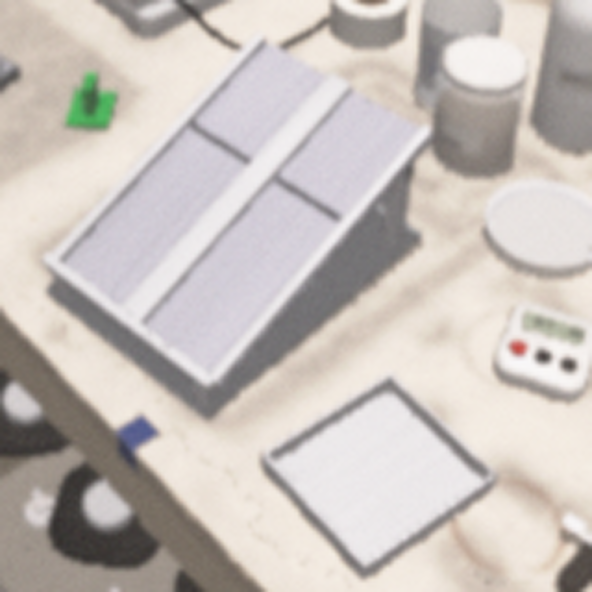

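```bash
python3 - <<'E'
from h import *
np.set_printoptions(precision=4,suppress=True)
d=get_image("top"); e=get_image("scene"); im=d["img"].astype(int)
# feet
m=((im.min(2)>140)).astype(np.uint8); m[:,:190]=0;m[:, 255:]=0; m[:212]=0; m[250:]=0
cs,_=cv2.findContours(m,cv2.RETR_EXTERNAL,cv2.CHAIN_APPROX_NONE)
for c in cs:
    if cv2.contourArea(c)<60: continue
    b=cv2.boxPoints(cv2.minAreaRect(c)); P=cast(d,b,.014); print("foot px",b.mean(0),P.mean(0)[:2],[np.linalg.norm(P[i]-P[i-1]).round(4) for i in (1,2)],[np.degrees(np.arctan2(*(P[i]-P[i-1])[[1,0]])) for i in (1,2)])
T1=lambda q: np.array(q,float)/2.85+[180,140]
T2=lambda q: np.array(q,float)/6.5+180
S1=lambda q: np.array(q,float)/8+[210,145]
S2=lambda q: np.array(q,float)/3.7+[270,160]
P=cast(d,T2([(66,270),(455,180),(497,383),(103,478)]),.014); print("tray",P[:,:2],P.mean(0)); 
P=cast(e,S1([(62,215),(228,108),(523,272),(352,395)]),.014); print("tray s",P[:,:2],P.mean(0))
sz=.065+.03*np.sin(np.radians(20))
for n,c,q in(("top",d,T1([(412,152),(476,145),(500,141),(565,131)])),("scene",e,S2([(190,123),(250,162),(277,177),(342,217)]))):
    P=cast(c,q,sz); print("line",n,P[:,:2],P.mean(0)[:2]); v=P[2:].mean(0)-P[:2].mean(0); print(np.linalg.norm(v),"xdir deg",np.degrees(np.arctan2(v[1],v[0]))+90)
for n,c,q in(("top",d,T1([(642,175),(744,177),(744,285),(643,284)])),("scene",e,S2([(264,457),(390,381),(494,481),(366,573)]))):
    P=cast(c,q,.018); print("dish",n,P[:,:2],P.mean(0)[:2])
print("weight",cast(d,T2([(657,407)]),.028),"green",cast(d,T2([(633,130)]),.007))
E
```

```text
foot px [206.2692 233.3462] [0.492  0.1657] [np.float64(0.0313), np.float64(0.0418)] [np.float64(-80.16409754557354), np.float64(-167.63886314675582)]
foot px [238.12 226.16] [0.5095 0.0776] [np.float64(0.0317), np.float64(0.0422)] [np.float64(-81.18534602097375), np.float64(-169.3824352337063)]
tray [[0.5261 0.2113]
 [0.5604 0.0449]
 [0.4727 0.0266]
 [0.4372 0.1931]] [0.4991 0.119  0.014 ]
tray s [[0.4359 0.1872]
 [0.5237 0.2089]
 [0.5579 0.0383]
 [0.4681 0.0181]] [0.4964 0.1131 0.014 ]
line top [[ 0.5836 -0.1651]
 [ 0.5885 -0.2249]
 [ 0.5916 -0.2474]
 [ 0.5994 -0.3083]] [ 0.5908 -0.2364]
0.08335341561259026 xdir deg 6.531975028921266
line scene [[ 0.5825 -0.1616]
 [ 0.5888 -0.2221]
 [ 0.5933 -0.2462]
 [ 0.601  -0.3044]] [ 0.5914 -0.2336]
0.08423381668675867 xdir deg 7.862250913109364
dish top [[ 0.5652 -0.3882]
 [ 0.5604 -0.487 ]
 [ 0.4556 -0.4793]
 [ 0.4592 -0.3829]] [ 0.5101 -0.4344]
dish scene [[ 0.4583 -0.3884]
 [ 0.562  -0.3959]
 [ 0.5564 -0.4913]
 [ 0.4512 -0.4868]] [ 0.507  -0.4406]
weight [[ 0.4596 -0.0429  0.028 ]] green [[ 0.5813 -0.031   0.007 ]]
```

```bash
cat >> h.py <<'E'
ty,dy=np.radians(11.3),np.radians(7.2)
Dc=np.array([.563,-.2385,.065])
def frame(yaw,tilt=0):
    # object frame: x fwd (up slope), z up ; tilt = slope deg
    return R.from_euler('z',yaw)*R.from_euler('y',-np.radians(tilt))
def tool(F,flip):  # tool x = -obj z, tool y=+-obj y
    s=-1 if flip else 1
    x=-F.as_matrix()[:,2]; y=s*F.as_matrix()[:,1]
    return R.from_matrix(np.c_[x,y,np.cross(x,y)])
def cur():
    s=monitor.get_state(); return np.array(s["position"]),R.from_rotvec(s["tool_rot"]),s
def plan(p,F,h,n=None,flip=None):
    """p: object-underside point, h: grasp height along obj z"""
    cp,cR,s=cur()
    if flip is None:
        flip=cR.as_matrix()[:,1]@F.as_matrix()[:,1]<0
    T=tool(F,flip); q=np.array(p)+F.as_matrix()[:,2]*(h+.164)
    rel=(cR.inv()*T).as_rotvec(); dp=cR.inv().apply(q-cp)
    if n is None: n=int(np.ceil(max(np.linalg.norm(dp)/.048,np.linalg.norm(rel)/.145,1)))
    w=R.from_rotvec(rel/n); M=sum((w.as_matrix() if 0 else np.linalg.matrix_power(w.as_matrix(),i)) for i in range(n))
    dx=np.linalg.solve(M,dp)
    print("target",q.round(4),"flip",flip,"n",n,"row mm",(dx*1000).round(1),"turn",(rel/n).round(3),"| tot turn",rel.round(3))
    return n
E
python3 - <<'E'
from h import *
cp,cR,s=cur(); print(cR.as_matrix().round(3))
d=get_image("top"); print(cast(d,[(200,173),(265,170)],0))
F=frame(ty)
for h in (.12,): plan([.4896,.162,.007],F,h); plan([.5074,.074,.007],F,h)
E
```

```text
[[-0.     0.286  0.958]
 [-0.001  0.958 -0.286]
 [-1.    -0.001  0.   ]]
[[0.66765703 0.19185763 0.        ]
 [0.67107393 0.00489521 0.        ]]
target [0.4896 0.162  0.291 ] flip False n 12 row mm [  9.5 -37.   28.1] turn [-0.041 -0.     0.   ] | tot turn [-0.487 -0.     0.   ]
target [0.5074 0.074  0.291 ] flip False n 14 row mm [  8.1 -38.   25.7] turn [-0.035 -0.     0.   ] | tot turn [-0.487 -0.     0.   ]
```

```bash
python3 -m creep '[[8,-38,26,-0.035,0,0,87],[8,-38,26,-0.035,0,0,87],[8,-38,26,-0.035,0,0,80],[8,-38,26,-0.035,0,0,70],[8,-38,26,-0.035,0,0,60]]' 20; python3 -m creep '[[8,-38,26,-0.035,0,0,50],[8,-38,26,-0.035,0,0,50],[8,-38,26,-0.035,0,0,50],[8,-38,26,-0.035,0,0,50],[8,-38,26,-0.035,0,0,50]]'; python3 -m creep '[[8,-38,26,-0.035,0,0,50],[8,-38,26,-0.035,0,0,50],[8,-38,26,-0.035,0,0,50],[8,-38,26,-0.035,0,0,50],[0,0,0,0,0,0,50]]'
python3 - <<'E'
from h import *
plan([.5074,.074,.007],frame(ty),.12)
plan([.5074,.074,.007],frame(ty),.06)
for n in("top","scene"):
  d=get_image(n);crop(d["img"],*((170,160,310,265) if n=="top" else (180,100,320,220)),5,f"pics/{n}2.png")
E
```

```text
time: 0.85
position: [0.2714, 0.4075, 0.3646]
tool_rot: [0.089, 1.569, -0.088]
ft_force: [0.7, 0.2, 1.0]
grip_width: 0.82
time: 1.35
position: [0.3929, 0.2122, 0.3249]
tool_rot: [-0.048, 1.569, 0.05]
ft_force: [1.1, 0.6, 0.4]
grip_width: 0.577
time: 1.85
position: [0.5153, 0.069, 0.2923]
tool_rot: [-0.154, 1.564, 0.147]
ft_force: [-0.6, -0.5, 0.5]
grip_width: 0.572
target [0.5074 0.074  0.291 ] flip False n 1 row mm [ 1.2  6.5 -6.8] turn [-0.005  0.001  0.004] | tot turn [-0.005  0.001  0.004]
target [0.5074 0.074  0.231 ] flip False n 2 row mm [30.6  3.3 -3.4] turn [-0.003  0.     0.002] | tot turn [-0.005  0.001  0.004]
```

View pics/top2.png

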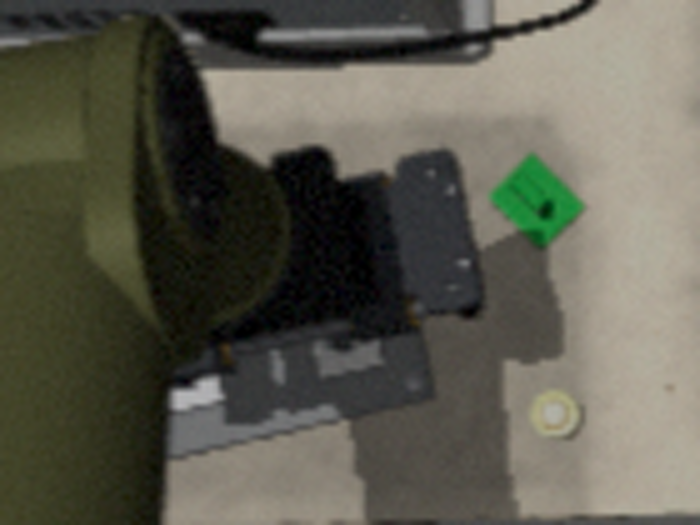

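View pics/scene2.png

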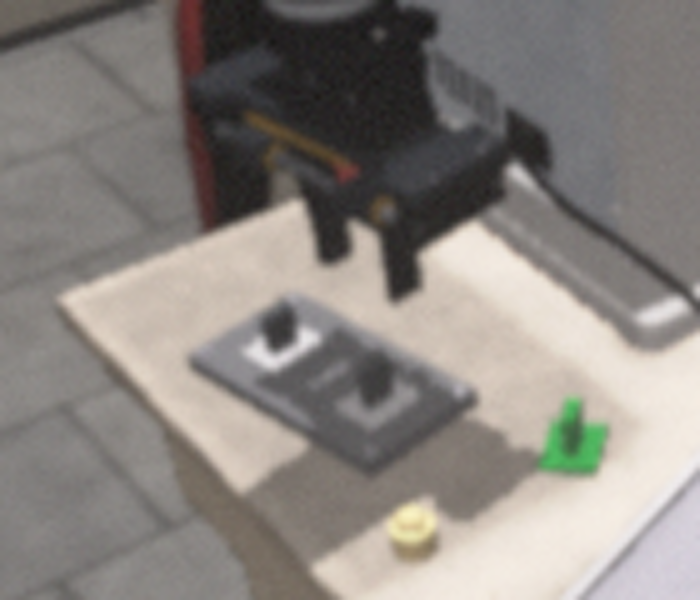

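The two plates are in the tray (top image px 206,233 and 238,226). The green item at px 277,200 is the look-alike to leave alone. I'll take the right-hand plate first.

```bash
python3 -m creep '[[15,3,-3,-0.005,0,0.004,50],[15,3,-3,0,0,0,50],[15,0,0,0,0,0,50],[15,0,0,0,0,0,50],[0,0,0,0,0,0,50]]' 
python3 - <<'E'
from h import *
plan([.5074,.074,.007],frame(ty),.06)
cp,cR,s=cur(); X=cR.as_matrix()
tips=np.array([cp+X[:,0]*.182+k*X[:,1]*s["grip_width"]*.0435 for k in(-1,1)])
for n in("top","scene"):
  d=get_image(n);b=((170,160,310,265) if n=="top" else (200,130,300,220)); k=5 if n=="top" else 7
  crop(d["img"],*b,k,f"pics/{n}3.png"); print(n,((proj(d,tips)-b[:2])*k).round(), ((proj(d,[.5074,.074,.043])-b[:2])*k).round())
E
```

```text
time: 2.45
position: [0.5038, 0.0813, 0.2313]
tool_rot: [-0.16, 1.569, 0.167]
ft_force: [-0.7, 0.1, 0.3]
grip_width: 0.576
target [0.5074 0.074  0.231 ] flip False n 1 row mm [ 0.3 -7.9  2.1] turn [ 0.011 -0.004 -0.005] | tot turn [ 0.011 -0.004 -0.005]
top [[363. 325.]
 [272. 347.]] [[335. 329.]]
scene [[399. 305.]
 [321. 261.]] [[380. 299.]]
```

View pics/scene3.png

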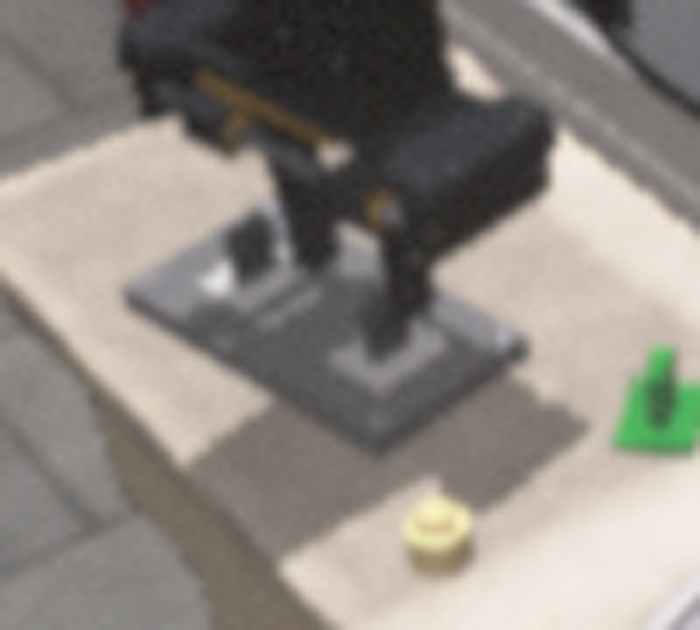

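```bash
python3 -m creep '[[0,-8,2,0.01,0,-0.005,50],[0,0,0,0,0,0,50],[0,0,0,0,0,0,50]]' 
python3 - <<'E'
from h import *
plan([.5074,.074,.007],frame(ty),.06)
cp,cR,s=cur(); X=cR.as_matrix()
tips=np.array([cp+X[:,0]*.182+k*X[:,1]*s["grip_width"]*.0435 for k in(-1,1)])
d=get_image("scene");b=(200,130,300,220); k=7
print(((proj(d,tips)-b[:2])*k).round(), ((proj(d,[[.5074,.074,.043],[.5074,.074,.014]])-b[:2])*k).round())
crop(d["img"],*b,k,f"pics/scene4.png")
E
```

```text
time: 2.85
position: [0.5095, 0.0719, 0.2334]
tool_rot: [-0.153, 1.564, 0.152]
ft_force: [-0.5, 0.1, -0.1]
grip_width: 0.573
target [0.5074 0.074  0.231 ] flip False n 1 row mm [ 2.4  2.5 -1.7] turn [-0.003  0.001  0.001] | tot turn [-0.003  0.001  0.001]
[[424. 306.]
 [346. 262.]] [[380. 299.]
 [388. 350.]]
```

View pics/scene4.png

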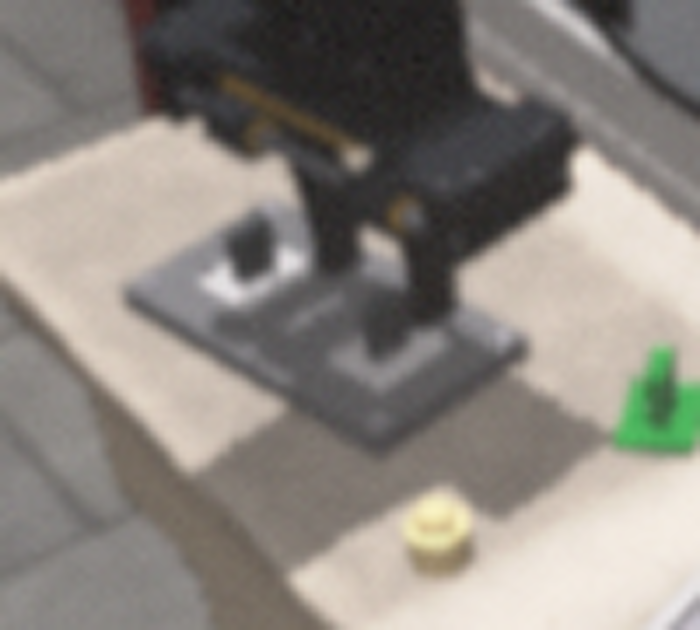

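```bash
python3 - <<'E'
from h import *
A=[]
for i in range(6):
    get_image("top"); cp,cR,s=cur(); A.append(np.r_[cp,s["tool_rot"]])
A=np.array(A);print(A.round(4),A.mean(0).round(4))
E
```

```text
[[ 0.5093  0.0722  0.2331 -0.1536  1.5647  0.1525]
 [ 0.5092  0.0722  0.233  -0.1537  1.5649  0.1526]
 [ 0.5092  0.0723  0.2329 -0.1539  1.565   0.1527]
 [ 0.5091  0.0723  0.2328 -0.154   1.5652  0.1527]
 [ 0.5091  0.0723  0.2328 -0.154   1.5652  0.1527]
 [ 0.5091  0.0723  0.2327 -0.1541  1.5653  0.1526]] [ 0.5092  0.0722  0.2329 -0.1539  1.565   0.1526]
```

```bash
python3 -m creep '[[2,2,-1.5,0,0,0,50],[10,0,0,0,0,0,50],[10,0,0,0,0,0,50],[10,0,0,0,0,0,50],[0,0,0,0,0,0,50]]' ; python3 -m creep '[[0,0,0,0,0,0,30],[0,0,0,0,0,0,30],[0,0,0,0,0,0,30],[0,0,0,0,0,0,30]]' 
python3 - <<'E'
from h import *
plan([.5074,.074,.007],frame(ty),.03)
print(cur()[2]["ft_force"])
d=get_image("scene");b=(200,130,300,220); k=7
crop(d["img"],*b,k,f"pics/scene5.png")
E
```

```text
time: 3.7
position: [0.5063, 0.0736, 0.1986]
tool_rot: [-0.155, 1.569, 0.152]
ft_force: [0.1, -0.8, -0.7]
grip_width: 0.572
time: 4.1
position: [0.5075, 0.0739, 0.2011]
tool_rot: [-0.154, 1.564, 0.153]
ft_force: [1.2, -0.8, -0.0]
grip_width: 0.37
target [0.5074 0.074  0.201 ] flip False n 1 row mm [ 0.1  0.1 -0.1] turn [-0.002  0.001  0.001] | tot turn [-0.002  0.001  0.001]
[ 1.19202202 -0.75282173 -0.00631191]
```

View pics/scene5.png

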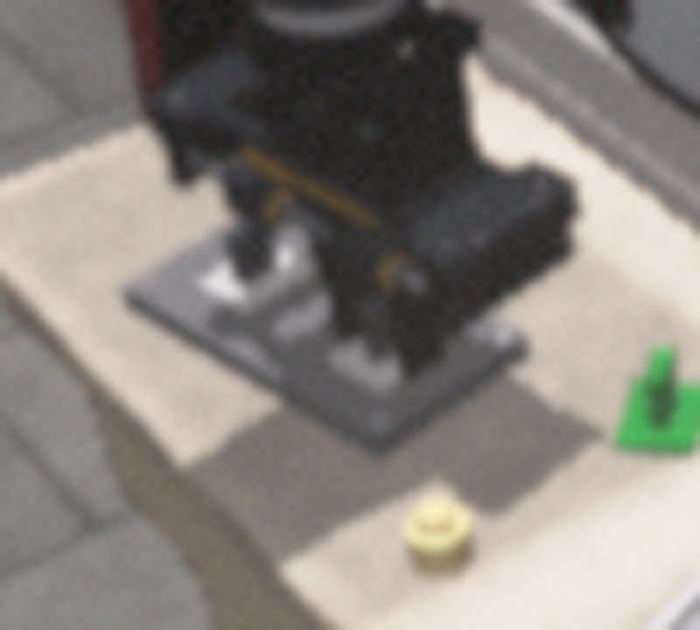

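```bash
python3 -m creep '[[0,0,0,0,0,0,20],[0,0,0,0,0,0,16],[0,0,0,0,0,0,14],[0,0,0,0,0,0,14]]' 6;  python3 -m creep '[[0,0,0,0,0,0,12],[0,0,0,0,0,0,12],[0,0,0,0,0,0,8],[0,0,0,0,0,0,5]]' 6; python3 -m creep '[[0,0,0,0,0,0,5],[0,0,0,0,0,0,5]]' 20
```

```text
time: 4.55
position: [0.5071, 0.0747, 0.2009]
tool_rot: [-0.153, 1.566, 0.154]
ft_force: [-1.0, 4.3, 2.0]
grip_width: 0.179
time: 4.95
position: [0.5068, 0.0766, 0.201]
tool_rot: [-0.152, 1.566, 0.157]
ft_force: [-2.8, 7.6, 3.1]
grip_width: 0.113
time: 5.15
position: [0.5068, 0.0767, 0.2009]
tool_rot: [-0.153, 1.566, 0.157]
ft_force: [-3.1, 7.2, 2.4]
grip_width: 0.112
```

```bash
python3 -m creep '[[0,1.5,0,0,0,0,5],[0,1.5,0,0,0,0,5],[-2,0,0,0,0,0,5],[-5,0,0,0,0,0,5],[-10,0,0,0,0,0,5]]' 20;python3 -m creep '[[-30,0,0,0,0,0,5],[-40,0,0,0,0,0,5],[-40,0,0,0,0,0,5],[-20,0,0,0,0,0,5],[0,0,0,0,0,0,5]]' 20
python3 - <<'E'
from h import *
for n in("top","scene"):
  d=get_image(n);b=((170,160,310,265) if n=="top" else (180,80,300,220)); k=5 if n=="top" else 4
  crop(d["img"],*b,k,f"pics/{n}6.png")
Dc=np.array([.5628,-.2395,.065]);F=frame(dy,20);M=F.as_matrix()
plan(Dc+M@[.07,-.042,.08],F,.03)
plan(Dc+M@[.07,-.042,.0],F,.03)
E
```

```text
time: 5.65
position: [0.5064, 0.0759, 0.2175]
tool_rot: [-0.155, 1.567, 0.151]
ft_force: [0.6, 0.2, -0.1]
grip_width: 0.116
time: 6.15
position: [0.5082, 0.0754, 0.3522]
tool_rot: [-0.152, 1.557, 0.151]
ft_force: [0.9, 0.1, -0.6]
grip_width: 0.113
target [ 0.5403 -0.2847  0.3464] flip False n 8 row mm [ -0.2 -45.2  -3.2] turn [ 0.008 -0.043 -0.001] | tot turn [ 0.068 -0.348 -0.01 ]
target [ 0.5675 -0.2812  0.2712] flip False n 8 row mm [  9.7 -45.2  -1.3] turn [ 0.008 -0.043 -0.001] | tot turn [ 0.068 -0.348 -0.01 ]
```

View pics/scene6.png

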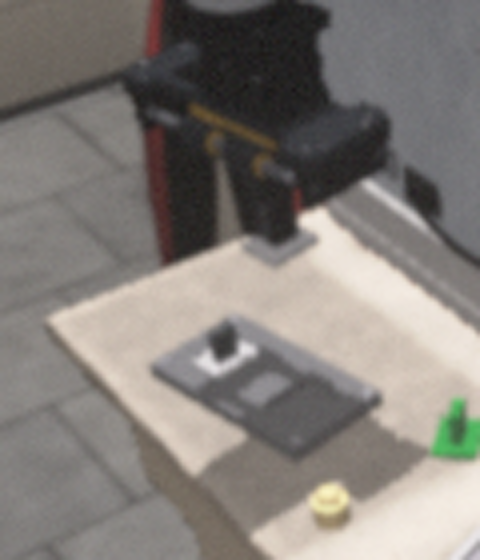

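```bash
python3 -m creep '[[0,-45,-3,0.008,-0.043,0,5],[0,-45,-3,0.008,-0.043,0,5],[0,-45,-3,0.008,-0.043,0,5],[0,-45,-3,0.008,-0.043,0,5],[0,-45,-3,0.008,-0.043,0,5]]';python3 -m creep '[[0,-45,-3,0.008,-0.043,0,5],[0,-45,-3,0.008,-0.043,0,5],[0,-45,-3,0.008,-0.043,0,5],[0,0,0,0,0,0,5],[0,0,0,0,0,0,5]]'; python3 -m creep '[[0,0,0,0,0,0,5],[0,0,0,0,0,0,5],[0,0,0,0,0,0,5],[0,0,0,0,0,0,5]]'
sed -i 's/^Dc=.*/Dc=np.array([.5628,-.2395,.065])/' h.py
python3 - <<'E'
from h import *
F=frame(dy,20);M=F.as_matrix()
plan(Dc+M@[.07,-.042,.03],F,.03)
for n in("top","scene"):
  d=get_image(n);b=((280,120,440,260) if n=="top" else (260,120,420,300)); k=4
  crop(d["img"],*b,k,f"pics/{n}7.png")
E
```

```text
time: 6.75
position: [0.5312, -0.1492, 0.3448]
tool_rot: [-0.102, 1.354, 0.132]
ft_force: [0.2, 0.3, -2.1]
grip_width: 0.109
time: 7.25
position: [0.5418, -0.2837, 0.3413]
tool_rot: [-0.07, 1.23, 0.118]
ft_force: [-0.0, 1.1, -0.9]
grip_width: 0.113
time: 7.65
position: [0.5437, -0.2808, 0.3435]
tool_rot: [-0.074, 1.225, 0.123]
ft_force: [-0.7, -0.2, -0.8]
grip_width: 0.111
target [ 0.5573 -0.2825  0.2994] flip False n 1 row mm [45.9 -3.9 -2.4] turn [ 0.005 -0.005 -0.013] | tot turn [ 0.005 -0.005 -0.013]
```

View pics/scene7.png

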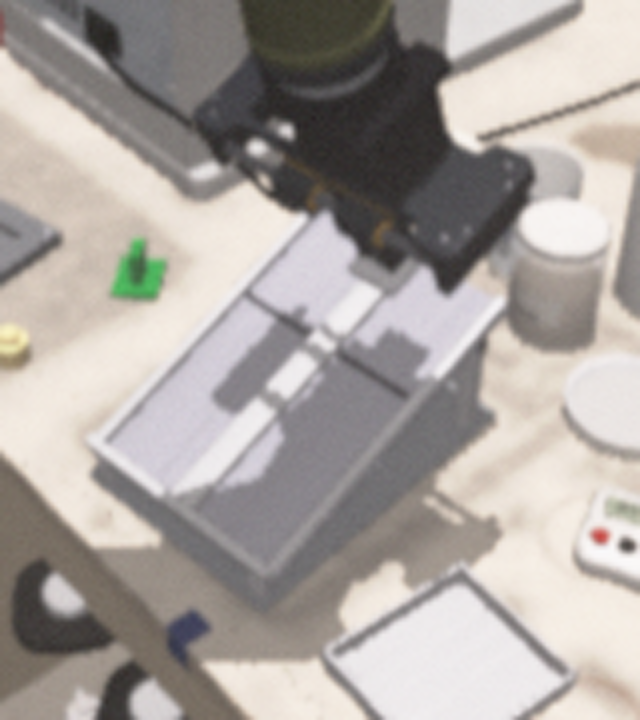

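View pics/top7.png

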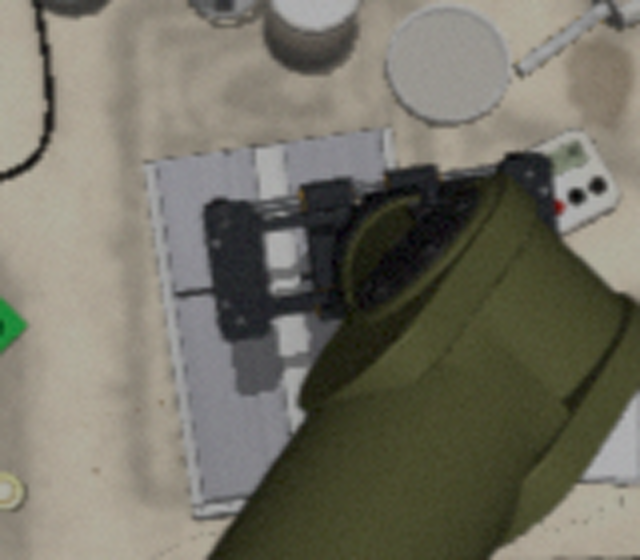

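```bash
python3 -m creep '[[16,-2,-1,0.005,-0.005,-0.013,5],[15,-2,-1.5,0,0,0,5],[15,0,0,0,0,0,5],[0,0,0,0,0,0,5],[0,0,0,0,0,0,5]]';python3 -m creep '[[10,0,0,0,0,0,5],[8,0,0,0,0,0,5],[0,0,0,0,0,0,5],[0,0,0,0,0,0,5],[0,0,0,0,0,0,5]]'
python3 - <<'E'
from h import *
F=frame(dy,20);M=F.as_matrix()
plan(Dc+M@[.07,-.042,.01],F,.03)
for n in("scene",):
  d=get_image(n);b=((280,120,440,260) if n=="top" else (310,150,400,240)); k=6
  crop(d["img"],*b,k,f"pics/{n}8.png")
E
```

```text
time: 8.25
position: [0.5571, -0.284, 0.2986]
tool_rot: [-0.076, 1.222, 0.107]
ft_force: [-0.0, 0.4, -0.7]
grip_width: 0.114
time: 8.75
position: [0.5632, -0.2835, 0.2826]
tool_rot: [-0.076, 1.22, 0.107]
ft_force: [-0.0, -0.5, -0.9]
grip_width: 0.112
target [ 0.5641 -0.2817  0.2806] flip False n 1 row mm [2.3 1.7 0.4] turn [-0.002  0.     0.002] | tot turn [-0.002  0.     0.002]
```

View pics/scene8.png

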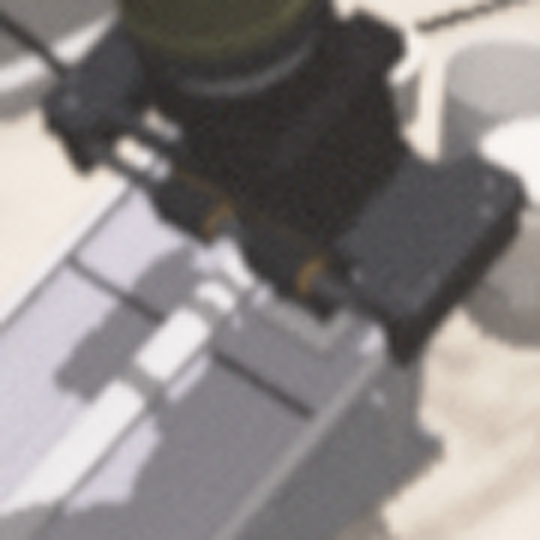

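```bash
python3 -m creep '[[4,1.5,0,0,0,0,5],[4,0,0,0,0,0,5],[0,0,0,0,0,0,5],[0,0,0,0,0,0,5]]'
python3 -m creep '[[1,0,0,0,0,0,5],[1,0,0,0,0,0,5],[0,0,0,0,0,0,5],[0,0,0,0,0,0,5]]'; python3 -m creep '[[1,0,0,0,0,0,5],[1,0,0,0,0,0,5],[0,0,0,0,0,0,5],[0,0,0,0,0,0,5]]'
python3 - <<'E'
from h import *
F=frame(dy,20);M=F.as_matrix()
plan(Dc+M@[.07,-.042,.0],F,.03)
E
```

```text
time: 9.2
position: [0.5657, -0.2814, 0.2746]
tool_rot: [-0.076, 1.221, 0.107]
ft_force: [-0.9, -0.4, -0.3]
grip_width: 0.114
time: 9.6
position: [0.5664, -0.2815, 0.273]
tool_rot: [-0.076, 1.22, 0.107]
ft_force: [0.3, 0.1, -0.4]
grip_width: 0.114
time: 10.0
position: [0.5671, -0.2813, 0.271]
tool_rot: [-0.076, 1.22, 0.107]
ft_force: [0.5, 0.4, -0.2]
grip_width: 0.113
target [ 0.5675 -0.2812  0.2712] flip False n 1 row mm [-0.1 -0.   0.5] turn [-0.002 -0.     0.001] | tot turn [-0.002 -0.     0.001]
```

```bash
python3 -m creep '[[1,0,0,0,0,0,5],[0,0,0,0,0,0,5],[0,0,0,0,0,0,5]]'; python3 -m creep '[[1,0,0,0,0,0,5],[0,0,0,0,0,0,5],[0,0,0,0,0,0,5]]'
python3 - <<'E'
from h import *
print(cur()[2]["ft_force"],cur()[2]["torque"])
for n in("scene",):
  d=get_image(n);b=((280,120,440,260) if n=="top" else (310,150,400,240)); k=6
  crop(d["img"],*b,k,f"pics/{n}9.png")
E
```

```text
time: 10.3
position: [0.5673, -0.2814, 0.2707]
tool_rot: [-0.076, 1.22, 0.107]
ft_force: [-4.3, 1.1, 5.2]
grip_width: 0.115
time: 10.6
position: [0.5673, -0.2816, 0.2706]
tool_rot: [-0.075, 1.22, 0.108]
ft_force: [-9.1, 3.7, 11.9]
grip_width: 0.11
[-9.14099263  3.67401522 11.86155662] [0.54664929 1.35815409 0.33979258]
```

View pics/scene9.png

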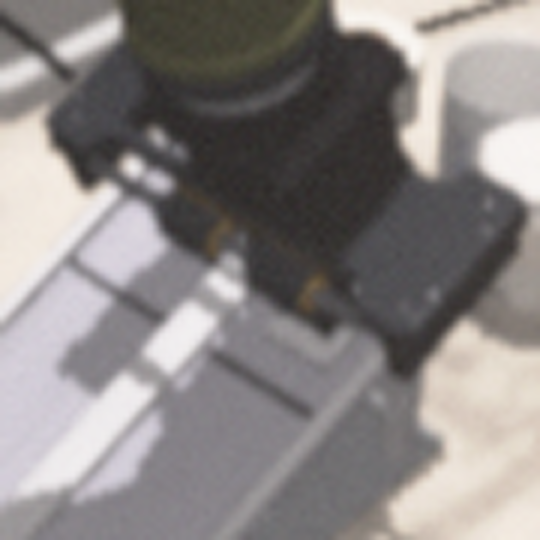

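```bash
python3 -m creep '[[-1,0,0,0,0,0,5],[-0.3,0,0,0,0,0,5],[0,0,0,0,0,0,5]]'; python3 -m creep '[[0,0,0,0,0,0,40],[0,0,0,0,0,0,40],[0,0,0,0,0,0,40],[0,0,0,0,0,0,40],[0,0,0,0,0,0,40]]'
python3 - <<'E'
from h import *
print(cur()[2]["ft_force"])
for n in("scene",):
  d=get_image(n);b=(260,150,420,310); k=4
  crop(d["img"],*b,k,f"pics/{n}10.png")
E
```

```text
time: 10.95
position: [0.5673, -0.2814, 0.2707]
tool_rot: [-0.076, 1.22, 0.107]
ft_force: [-2.4, 1.1, 4.5]
grip_width: 0.112
time: 11.45
position: [0.5673, -0.2813, 0.2703]
tool_rot: [-0.076, 1.22, 0.107]
ft_force: [-0.2, 0.1, 0.2]
grip_width: 0.436
[-0.24623698  0.12781238  0.22356875]
```

View pics/scene10.png

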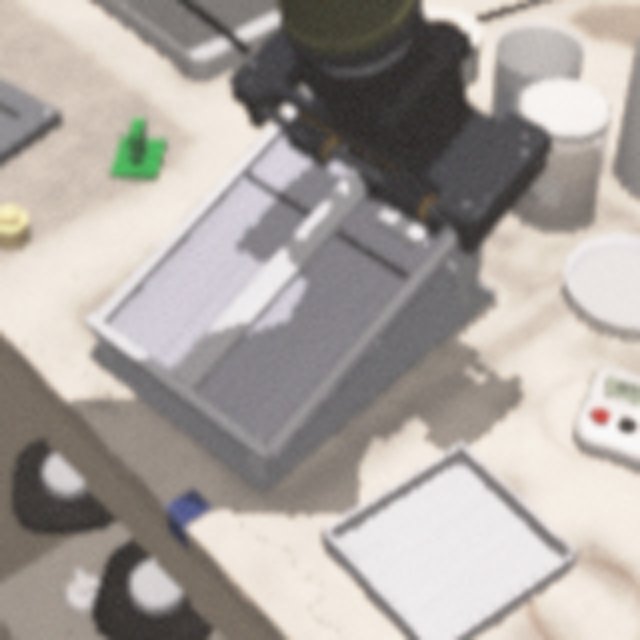

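```bash
python3 -m creep '[[-20,0,0,0,0,0,40],[-40,0,0,0,0,0,40],[-40,0,0,0,0,0,40],[0,45,0,0,0,0,40],[0,45,0,0,0,0,40]]'; python3 -m creep '[[0,45,0,0,0.04,0,50],[0,45,3,-0.01,0.04,0,50],[0,45,3,-0.01,0.04,0,50],[0,45,3,-0.01,0.04,0,50],[0,0,0,0,0,0,50]]'
python3 - <<'E'
from h import *
d=get_image("scene");crop(d["img"],260,150,420,310,4,f"pics/scene11.png")
d=get_image("top");crop(d["img"],280,130,440,260,4,f"pics/top11.png")
plan([.491,.1655,.007],frame(ty),.07)
E
```

```text
time: 12.0
position: [0.5217, -0.1974, 0.366]
tool_rot: [-0.073, 1.217, 0.102]
ft_force: [1.3, 0.6, -1.3]
grip_width: 0.462
time: 12.5
position: [0.5073, -0.0092, 0.3663]
tool_rot: [-0.118, 1.379, 0.133]
ft_force: [-0.4, 0.7, -0.3]
grip_width: 0.571
target [0.491  0.1655 0.241 ] flip False n 5 row mm [25.1 36.4  0.1] turn [-0.008  0.038  0.002] | tot turn [-0.041  0.189  0.012]
```

View pics/scene11.png

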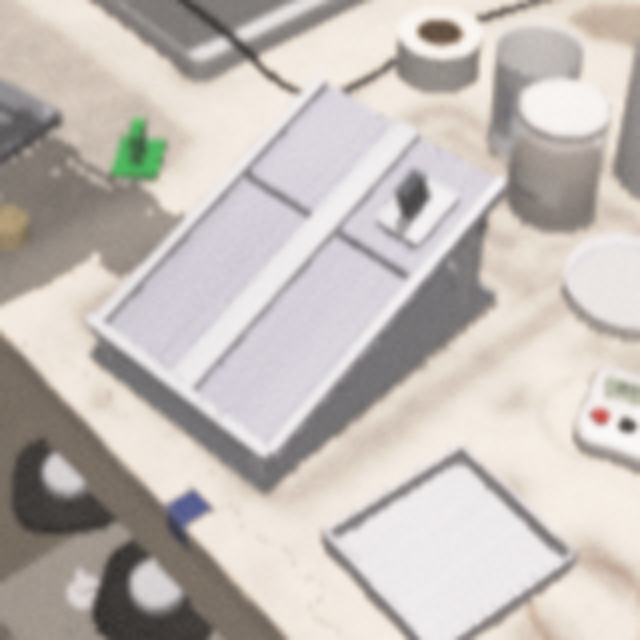

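View pics/top11.png

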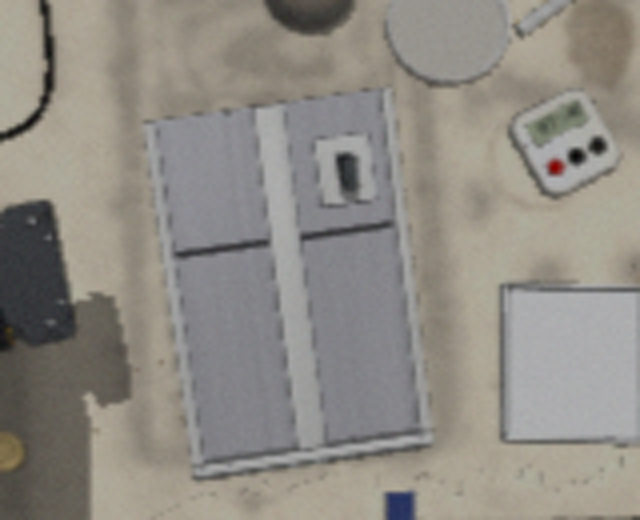

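```bash
python3 -m creep '[[25,36,0,-0.008,0.038,0.002,50],[25,36,0,-0.008,0.038,0.002,50],[25,36,0,-0.008,0.038,0.002,50],[25,36,0,-0.008,0.038,0.002,50],[25,36,0,-0.008,0.038,0.002,50]]'; python3 -m creep '[[0,0,0,0,0,0,50],[0,0,0,0,0,0,40],[0,0,0,0,0,0,40],[0,0,0,0,0,0,40],[0,0,0,0,0,0,40]]'
python3 - <<'E'
from h import *
d=get_image("scene");crop(d["img"],200,120,300,220,6,f"pics/scene12.png")
plan([.491,.1655,.007],frame(ty),.06)
E
```

```text
time: 13.1
position: [0.4919, 0.1618, 0.2405]
tool_rot: [-0.151, 1.567, 0.147]
ft_force: [0.6, -0.2, 0.3]
grip_width: 0.576
time: 13.6
position: [0.4918, 0.1612, 0.2421]
tool_rot: [-0.151, 1.565, 0.149]
ft_force: [0.3, 0.1, -0.2]
grip_width: 0.467
target [0.491  0.1655 0.231 ] flip False n 1 row mm [10.9  4.1  0.1] turn [-0.006 -0.     0.001] | tot turn [-0.006 -0.     0.001]
```

View pics/scene12.png

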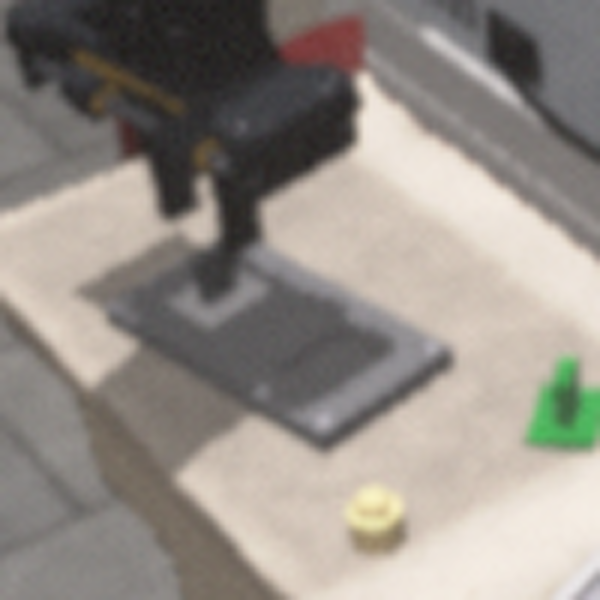

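```bash
python3 -m creep '[[5,4,0,-0.005,0,0,40],[10,0,0,0,0,0,40],[10,0,0,0,0,0,40],[10,0,0,0,0,0,40],[5,0,0,0,0,0,40]]'; python3 -m creep '[[0,0,0,0,0,0,30],[0,0,0,0,0,0,22],[0,0,0,0,0,0,18],[0,0,0,0,0,0,16],[0,0,0,0,0,0,14]]' 6; python3 -m creep '[[0,0,0,0,0,0,12],[0,0,0,0,0,0,10],[0,0,0,0,0,0,5],[0,0,0,0,0,0,5]]' 6; python3 -m creep '[[0,0,0,0,0,0,5],[0,0,0,0,0,0,5]]' 20
python3 - <<'E'
from h import *
plan([.491,.1655,.007],frame(ty),.03)
d=get_image("scene");crop(d["img"],200,120,300,220,6,f"pics/scene13.png")
E
```

```text
time: 14.15
position: [0.4898, 0.1661, 0.1994]
tool_rot: [-0.158, 1.569, 0.153]
ft_force: [-0.6, -0.1, 0.5]
grip_width: 0.463
time: 14.65
position: [0.4905, 0.1664, 0.2015]
tool_rot: [-0.157, 1.566, 0.154]
ft_force: [0.3, 0.2, -0.4]
grip_width: 0.183
time: 15.05
position: [0.4904, 0.1663, 0.2013]
tool_rot: [-0.157, 1.566, 0.154]
ft_force: [0.3, -0.3, 0.8]
grip_width: 0.113
time: 15.25
position: [0.4904, 0.1663, 0.2013]
tool_rot: [-0.157, 1.566, 0.154]
ft_force: [-0.6, 0.2, 1.3]
grip_width: 0.111
target [0.491  0.1655 0.201 ] flip False n 1 row mm [ 0.3 -0.9  0.4] turn [ 0.001 -0.001  0.002] | tot turn [ 0.001 -0.001  0.002]
```

View pics/scene13.png

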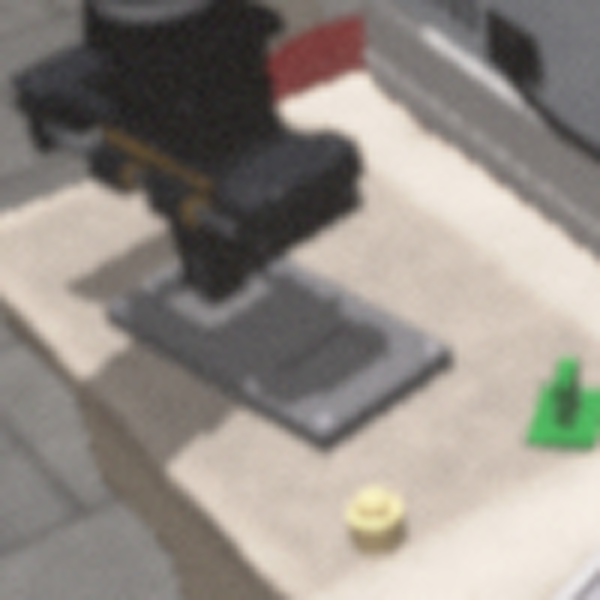

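Gripped, with no side force. Next I lift it and measure where the first plate lies in its lane, using its foot.

```bash
python3 -m creep '[[-2,0,0,0,0,0,5],[-5,0,0,0,0,0,5],[-15,0,0,0,0,0,5],[-30,0,0,0,0,0,5],[-40,0,0,0,0,0,5]]' 20;python3 -m creep '[[-40,0,0,0,0,0,5],[-15,0,0,0,0,0,5],[0,0,0,0,0,0,5],[0,0,0,0,0,0,5]]' 20
python3 - <<'E'
from h import *
F=frame(dy,20);M=F.as_matrix()
plan(Dc+M@[.07,.042,.08],F,.03)
d=get_image("scene");crop(d["img"],180,80,300,220,4,f"pics/scene14.png")
d=get_image("top"); im=d["img"].astype(int)
m=(im.min(2)>170).astype(np.uint8); m[:, :356]=0;m[:,376:]=0;m[:160]=0;m[185:]=0
cs,_=cv2.findContours(m,cv2.RETR_EXTERNAL,cv2.CHAIN_APPROX_NONE)
for c in cs:
    if cv2.contourArea(c)<30: continue
    r=cv2.minAreaRect(c);print(r); 
    P=cast(d,[r[0]],.095)[0]; print(P,M.T@(P-Dc))
E
```

```text
time: 15.8
position: [0.4895, 0.166, 0.2927]
tool_rot: [-0.159, 1.57, 0.153]
ft_force: [1.5, 0.5, -0.6]
grip_width: 0.112
time: 16.2
position: [0.4902, 0.1664, 0.3476]
tool_rot: [-0.157, 1.567, 0.154]
ft_force: [0.3, -0.1, -1.5]
grip_width: 0.112
target [ 0.5298 -0.2013  0.3464] flip False n 8 row mm [ -0.1 -46.2  -2.8] turn [ 0.009 -0.044 -0.001] | tot turn [ 0.072 -0.351 -0.011]
```

View pics/scene14.png

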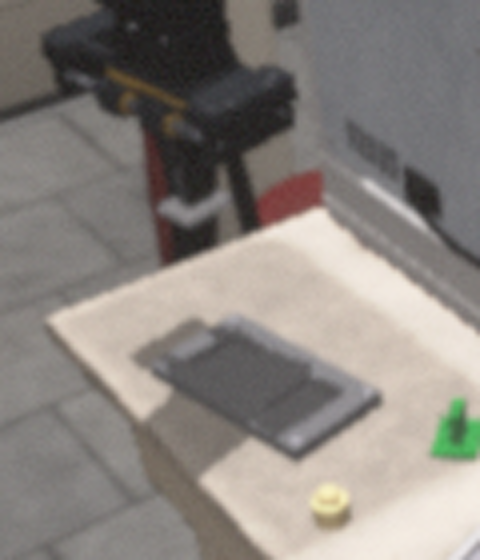

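```bash
python3 -m creep '[[0,-46,-3,0.009,-0.044,0,5],[0,-46,-3,0.009,-0.044,0,5],[0,-46,-3,0.009,-0.044,0,5],[0,-46,-3,0.009,-0.044,0,5],[0,-46,-3,0.009,-0.044,0,5]]';python3 -m creep '[[0,-46,-3,0.009,-0.044,0,5],[0,-46,-3,0.009,-0.044,0,5],[0,-46,-3,0.009,-0.044,0,5],[0,0,0,0,0,0,5],[0,0,0,0,0,0,5]]'; python3 -m creep '[[0,0,0,0,0,0,5],[0,0,0,0,0,0,5],[0,0,0,0,0,0,5],[0,0,0,0,0,0,5]]'
python3 - <<'E'
from h import *
F=frame(dy,20);M=F.as_matrix()
plan(Dc+M@[.07,.042,.03],F,.03)
d=get_image("scene");crop(d["img"],260,120,420,300,3.3,f"pics/scene15.png")
E
```

```text
time: 16.8
position: [0.5164, -0.0641, 0.3455]
tool_rot: [-0.101, 1.35, 0.131]
ft_force: [0.1, 1.1, -1.3]
grip_width: 0.112
time: 17.3
position: [0.5274, -0.2013, 0.3422]
tool_rot: [-0.066, 1.223, 0.115]
ft_force: [0.8, 1.4, -1.6]
grip_width: 0.112
time: 17.7
position: [0.5286, -0.1991, 0.3439]
tool_rot: [-0.069, 1.219, 0.12]
ft_force: [0.8, -0.6, -0.5]
grip_width: 0.111
target [ 0.5468 -0.1992  0.2994] flip False n 2 row mm [24.  -1.4  0.8] turn [-0.     0.001 -0.006] | tot turn [-0.     0.001 -0.012]
```

View pics/scene15.png

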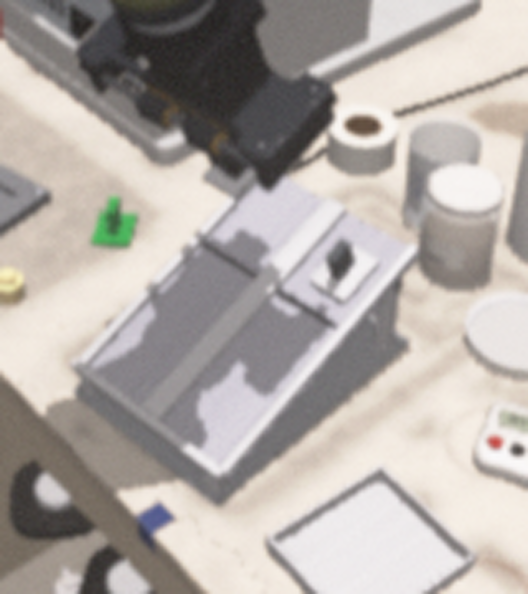

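```bash
python3 -m creep '[[16,-1,0.5,0,0,-0.006,5],[16,0,0.5,0,0,-0.006,5],[16,0,0.5,0,0,0,5],[10,0,0,0,0,0,5],[8,0,0,0,0,0,5]]';python3 -m creep '[[4,0,0,0,0,0,5],[0,0,0,0,0,0,5],[0,0,0,0,0,0,5],[0,0,0,0,0,0,5]]'
python3 - <<'E'
from h import *
F=frame(dy,20);M=F.as_matrix()
plan(Dc+M@[.07,.042,.0],F,.03)
d=get_image("scene");crop(d["img"],280,130,400,250,5,f"pics/scene16.png")
E
```

```text
time: 18.25
position: [0.5525, -0.1976, 0.2818]
tool_rot: [-0.076, 1.219, 0.108]
ft_force: [-0.1, -0.0, -0.1]
grip_width: 0.115
time: 18.65
position: [0.5538, -0.198, 0.2793]
tool_rot: [-0.076, 1.218, 0.107]
ft_force: [0.1, 0.0, -0.2]
grip_width: 0.11
target [ 0.557  -0.1979  0.2712] flip False n 1 row mm [ 8.7 -0.3  0.2] turn [-0.002  0.002  0.002] | tot turn [-0.002  0.002  0.002]
```

View pics/scene16.png

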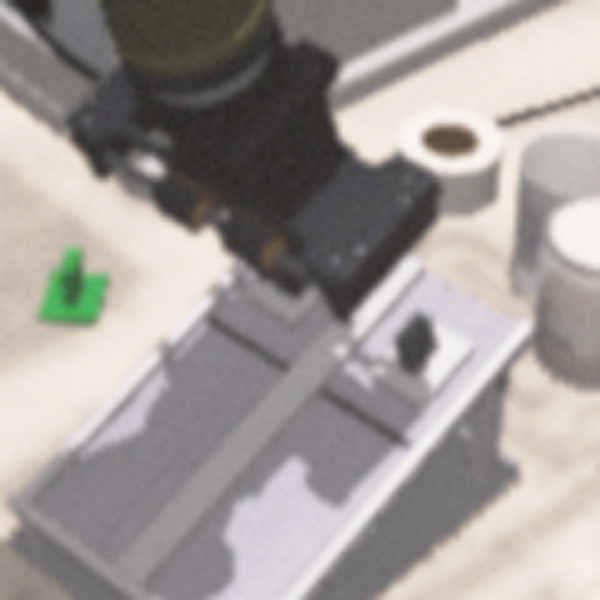

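```bash
python3 -m creep '[[4,0,0,0,0,0,5],[3,0,0,0,0,0,5],[0,0,0,0,0,0,5],[0,0,0,0,0,0,5]]';python3 -m creep '[[1,0,0,0,0,0,5],[0,0,0,0,0,0,5],[0,0,0,0,0,0,5]]';python3 -m creep '[[1,0,0,0,0,0,5],[0,0,0,0,0,0,5],[0,0,0,0,0,0,5]]'
python3 - <<'E'
from h import *
F=frame(dy,20);M=F.as_matrix()
plan(Dc+M@[.07,.042,.0],F,.03)
E
```

```text
time: 19.1
position: [0.5561, -0.1974, 0.2719]
tool_rot: [-0.076, 1.219, 0.107]
ft_force: [0.9, 0.0, -1.1]
grip_width: 0.111
time: 19.4
position: [0.5565, -0.1974, 0.2712]
tool_rot: [-0.076, 1.219, 0.107]
ft_force: [-0.9, -0.3, -0.5]
grip_width: 0.115
time: 19.7
position: [0.5571, -0.1978, 0.271]
tool_rot: [-0.076, 1.217, 0.107]
ft_force: [-1.5, -0.1, 4.6]
grip_width: 0.117
target [ 0.557  -0.1979  0.2712] flip False n 1 row mm [-0.3 -0.1 -0. ] turn [-0.002  0.003  0.002] | tot turn [-0.002  0.003  0.002]
```

```bash
python3 -m creep '[[-0.3,0,0,0,0,0,50],[0,0,0,0,0,0,50],[0,0,0,0,0,0,50],[0,0,0,0,0,0,50],[0,0,0,0,0,0,50]]'; python3 -m creep '[[0,0,0,0,0,0,50],[0,0,0,0,0,0,50],[0,0,0,0,0,0,50]]'
python3 - <<'E'
from h import *
d=get_image("scene");crop(d["img"],260,130,420,300,3.5,f"pics/scene17.png")
E
```

```text
time: 20.2
position: [0.5567, -0.1973, 0.2703]
tool_rot: [-0.076, 1.219, 0.108]
ft_force: [-1.0, -0.4, 0.2]
grip_width: 0.485
time: 20.5
position: [0.5567, -0.1974, 0.2705]
tool_rot: [-0.076, 1.219, 0.107]
ft_force: [-0.2, 0.1, 0.6]
grip_width: 0.566
```

View pics/scene17.png

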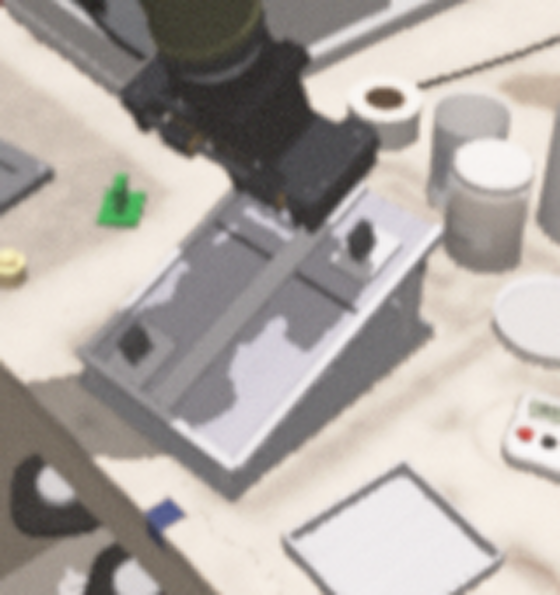

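```bash
python3 -m creep '[[-20,0,0,0,0,0,50],[-30,0,0,0,0,0,50],[-20,0,0,0,0,0,50],[0,-30,0,0,0,0,40],[0,-30,0,0,0,0,40]]'; python3 -m creep '[[0,-24,0,0,0,0,40],[0,0,0,0,0,0,40],[0,0,0,0,0,0,40],[0,0,0,0,0,0,40],[0,0,0,0,0,0,40]]'
python3 - <<'E'
from h import *
F=frame(dy,20);M=F.as_matrix()
plan(Dc+M@[.07,-.042,.0],F,.03)
plan(np.array([.5673,-.2813,.2703])-.194*M[:,2],F,.03)
d=get_image("scene");crop(d["img"],260,130,420,300,3.5,f"pics/scene18.png")
E
```

```text
time: 21.05
position: [0.5408, -0.2596, 0.3377]
tool_rot: [-0.077, 1.216, 0.11]
ft_force: [-0.1, -0.3, -0.4]
grip_width: 0.491
time: 21.55
position: [0.5435, -0.2823, 0.3362]
tool_rot: [-0.076, 1.219, 0.11]
ft_force: [0.1, 0.4, 0.4]
grip_width: 0.459
target [ 0.5675 -0.2812  0.2712] flip False n 2 row mm [34.6 -1.   0.1] turn [-0.     0.001 -0.   ] | tot turn [-0.     0.001 -0.   ]
target [ 0.5673 -0.2813  0.2703] flip False n 2 row mm [35.  -1.  -0.1] turn [-0.     0.001 -0.   ] | tot turn [-0.     0.001 -0.   ]
```

View pics/scene18.png

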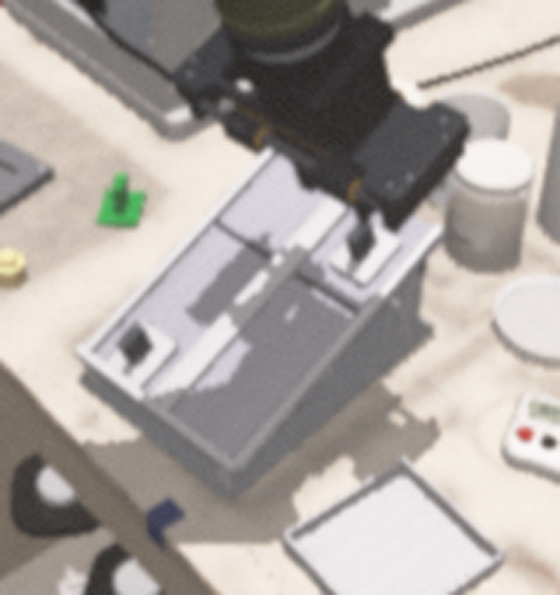

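```bash
python3 -m creep '[[20,-1,0,0,0,0,40],[20,-1,0,0,0,0,40],[15,0,0,0,0,0,40],[10,0,0,0,0,0,40],[4,0,0,0,0,0,40]]'; python3 -m creep '[[0,0,0,0,0,0,30],[0,0,0,0,0,0,22],[0,0,0,0,0,0,18],[0,0,0,0,0,0,16],[0,0,0,0,0,0,14]]' 6; python3 -m creep '[[0,0,0,0,0,0,12],[0,0,0,0,0,0,10],[0,0,0,0,0,0,5],[0,0,0,0,0,0,5]]' 6; python3 -m creep '[[0,0,0,0,0,0,5],[0,0,0,0,0,0,5]]' 20
python3 - <<'E'
from h import *
d=get_image("scene");crop(d["img"],280,130,400,250,5,f"pics/scene19.png")
print(cur()[2]["torque"])
E
```

```text
time: 22.1
position: [0.5671, -0.2822, 0.2704]
tool_rot: [-0.076, 1.22, 0.108]
ft_force: [-0.5, 0.2, -0.8]
grip_width: 0.459
time: 22.6
position: [0.5669, -0.2829, 0.272]
tool_rot: [-0.076, 1.218, 0.107]
ft_force: [0.2, 0.3, -0.4]
grip_width: 0.185
time: 23.0
position: [0.567, -0.2826, 0.2715]
tool_rot: [-0.076, 1.219, 0.108]
ft_force: [-2.0, 0.4, 0.6]
grip_width: 0.113
time: 23.2
position: [0.5669, -0.2826, 0.2715]
tool_rot: [-0.076, 1.219, 0.108]
ft_force: [-0.7, 1.1, 1.2]
grip_width: 0.111
[0.25619268 0.50534005 0.1149804 ]
```

View pics/scene19.png

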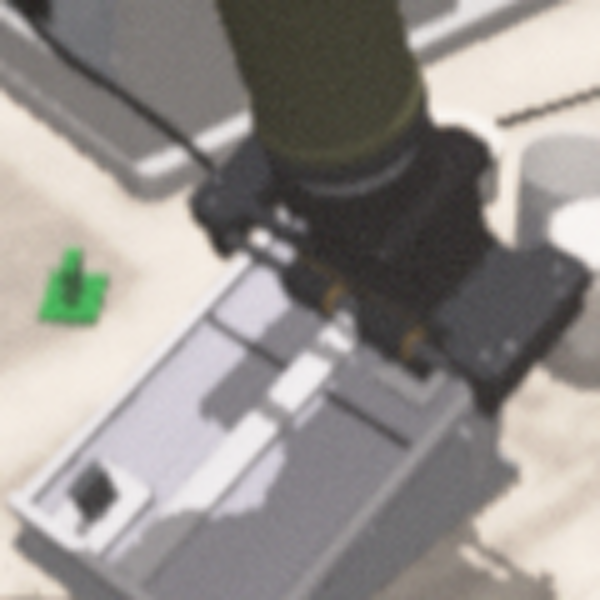

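```bash
python3 -m creep '[[-5,0,0,0,0,0,5],[-15,0,0,0,0,0,5],[-30,0,0,0,0,0,5],[-30,0,0,0,0,0,5],[-10,0,0,0,0,0,5]]' 20
python3 -m creep '[[0,0,0,0,0,0,5],[0,0,0,0,0,0,5],[0,0,0,0,0,0,5]]'
python3 - <<'E'
from h import *
plan([.509,-.436,.12],frame(np.radians(-3)),.03)
d=get_image("scene");crop(d["img"],260,100,440,330,2.6,f"pics/scene20.png")
E
```

```text
time: 23.75
position: [0.5356, -0.2885, 0.3601]
tool_rot: [-0.076, 1.213, 0.104]
ft_force: [-0.1, -0.6, -0.4]
grip_width: 0.114
time: 24.05
position: [0.5363, -0.2858, 0.3545]
tool_rot: [-0.076, 1.221, 0.109]
ft_force: [0.1, 0.6, -0.8]
grip_width: 0.11
target [ 0.509 -0.436  0.314] flip False n 4 row mm [  7.8 -37.2 -11. ] turn [ 0.044  0.087 -0.008] | tot turn [ 0.175  0.347 -0.031]
```

View pics/scene20.png

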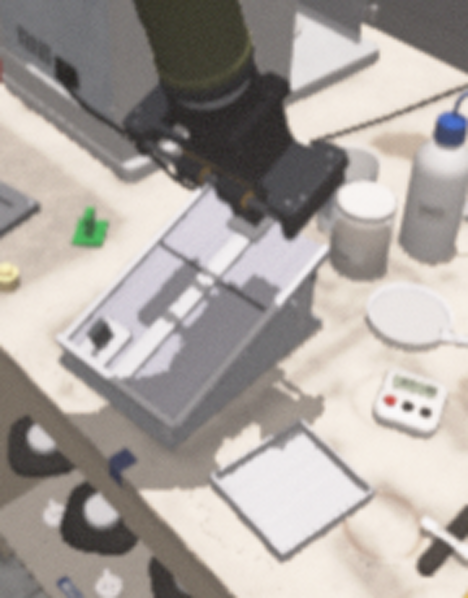

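```bash
python3 -m creep '[[8,-37,-11,0.044,0.087,-0.008,5],[8,-37,-11,0.044,0.087,-0.008,5],[8,-37,-11,0.044,0.087,-0.008,5],[8,-37,-11,0.044,0.087,-0.008,5],[0,0,0,0,0,0,5]]'
python3 -m creep '[[0,0,0,0,0,0,5],[0,0,0,0,0,0,5],[0,0,0,0,0,0,5],[0,0,0,0,0,0,5]]'
python3 - <<'E'
from h import *
plan([.509,-.436,.003],frame(np.radians(-3)),.03)
d=get_image("scene");crop(d["img"],300,140,460,330,3,f"pics/scene21.png")
E
```

```text
time: 24.6
position: [0.506, -0.4403, 0.3108]
tool_rot: [0.045, 1.579, -0.052]
ft_force: [0.0, -0.7, -0.8]
grip_width: 0.114
time: 25.0
position: [0.5096, -0.4347, 0.3154]
tool_rot: [0.041, 1.567, -0.042]
ft_force: [-0.3, 0.3, -0.1]
grip_width: 0.116
target [ 0.509 -0.436  0.197] flip False n 3 row mm [39.5 -0.4 -0.3] turn [-0.     0.001  0.   ] | tot turn [-0.     0.003  0.001]
```

View pics/scene21.png

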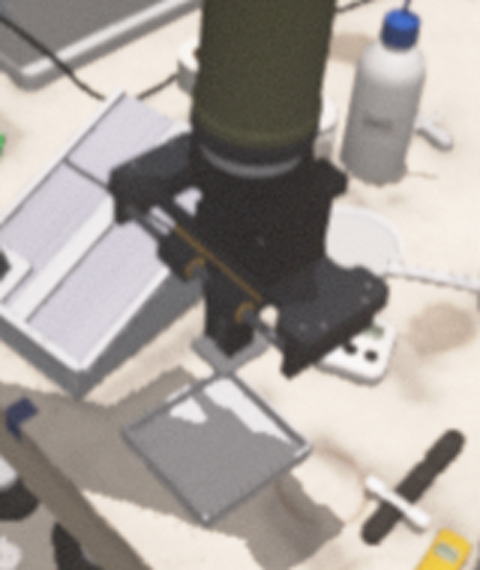

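```bash
python3 -m creep '[[25,0,0,0,0,0,5],[30,0,0,0,0,0,5],[30,0,0,0,0,0,5],[15,0,0,0,0,0,5],[0,0,0,0,0,0,5]]'
python3 -m creep '[[0,0,0,0,0,0,5],[0,0,0,0,0,0,5],[0,0,0,0,0,0,5],[0,0,0,0,0,0,5]]'
python3 - <<'E'
from h import *
plan([.509,-.436,.003],frame(np.radians(-3)),.03)
d=get_image("scene");crop(d["img"],310,200,440,330,4.5,f"pics/scene22.png")
E
```

```text
time: 25.55
position: [0.5087, -0.4348, 0.2128]
tool_rot: [0.043, 1.572, -0.042]
ft_force: [-0.4, 0.3, -0.4]
grip_width: 0.114
time: 25.95
position: [0.5093, -0.4362, 0.2159]
tool_rot: [0.041, 1.567, -0.044]
ft_force: [0.5, -0.1, -1.4]
grip_width: 0.111
target [ 0.509 -0.436  0.197] flip False n 1 row mm [18.9  0.2 -0.4] turn [-0.002  0.003  0.002] | tot turn [-0.002  0.003  0.002]
```

View pics/scene22.png

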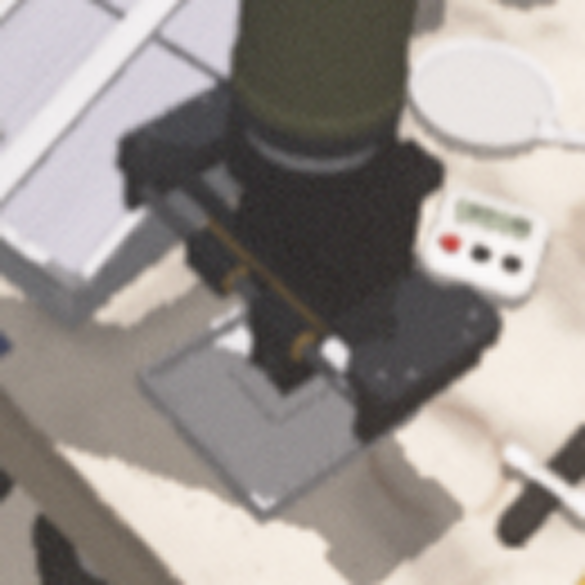

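Plate over the dish, centred. Lower to contact.

```bash
python3 -m creep '[[7,0,0,0,0,0,5],[7,0,0,0,0,0,5],[2,0,0,0,0,0,5],[0,0,0,0,0,0,5],[0,0,0,0,0,0,5]]'
python3 -m creep '[[1,0,0,0,0,0,5],[0,0,0,0,0,0,5],[0,0,0,0,0,0,5]]';python3 -m creep '[[1,0,0,0,0,0,5],[0,0,0,0,0,0,5],[0,0,0,0,0,0,5]]'
```

```text
time: 26.5
position: [0.509, -0.4359, 0.1985]
tool_rot: [0.042, 1.569, -0.044]
ft_force: [-0.0, -0.9, -1.0]
grip_width: 0.11
time: 26.8
position: [0.5091, -0.436, 0.1979]
tool_rot: [0.042, 1.569, -0.044]
ft_force: [-0.8, 0.3, 0.2]
grip_width: 0.11
time: 27.1
position: [0.5091, -0.4361, 0.1979]
tool_rot: [0.042, 1.568, -0.044]
ft_force: [-2.0, 2.2, 6.0]
grip_width: 0.112
```

Contact (6 N). Release and retreat.

```bash
python3 -m creep '[[0,0,0,0,0,0,5],[0,0,0,0,0,0,12],[0,0,0,0,0,0,25],[0,0,0,0,0,0,35],[0,0,0,0,0,0,35]]'
python3 -m creep '[[0,0,0,0,0,0,35],[-10,0,0,0,0,0,35],[-20,0,0,0,0,0,35],[-40,0,0,0,0,0,35],[-40,0,0,0,0,0,35]]'
python3 -m creep '[[-40,0,0,0,0,0,35],[0,0,-45,0,0,0,35],[0,0,-45,0,0,0,35],[0,0,0,0,0,0,35],[0,0,0,0,0,0,35]]'
python3 - <<'E'
from h import *
d=get_image("scene");crop(d["img"],210,140,450,330,3.3,f"pics/scene23.png")
d=get_image("top");crop(d["img"],190,130,490,260,2.6,f"pics/top23.png")
print(cur()[2]["ft_force"])
E
```

```text
time: 27.6
position: [0.5091, -0.4359, 0.1966]
tool_rot: [0.042, 1.569, -0.044]
ft_force: [0.2, -0.3, 0.2]
grip_width: 0.33
time: 28.1
position: [0.5086, -0.4357, 0.3081]
tool_rot: [0.042, 1.57, -0.044]
ft_force: [2.3, 0.0, -0.3]
grip_width: 0.398
time: 28.6
position: [0.4177, -0.4313, 0.3477]
tool_rot: [0.044, 1.566, -0.045]
ft_force: [0.9, 0.3, -0.0]
grip_width: 0.402
[-0.5943951  -0.34734899  0.44954981]
```

View pics/scene23.png

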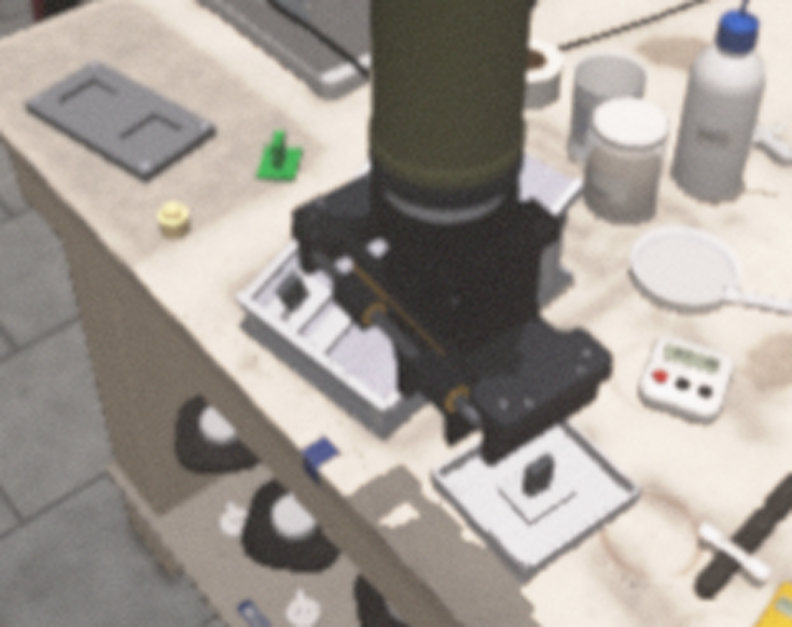

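View pics/top23.png

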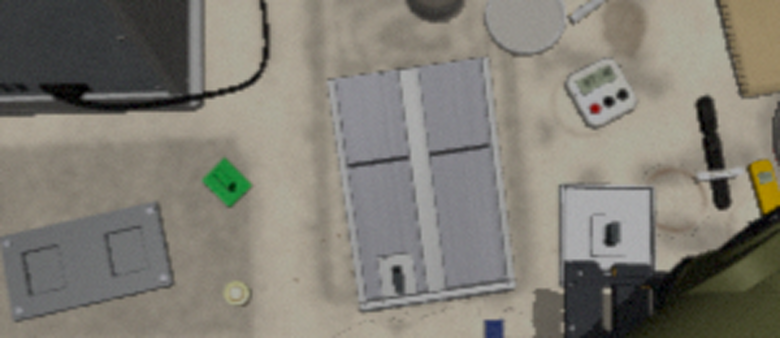

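```bash
python3 -m creep '[[0,0,0,0,0,0,35],[0,0,0,0,0,0,35],[0,0,0,0,0,0,35],[0,0,0,0,0,0,35],[0,0,0,0,0,0,35]]'; python3 -c "
from bench import ctrl; print(ctrl.close_job())"
```

```text
time: 29.2
position: [0.4191, -0.4309, 0.3466]
tool_rot: [0.042, 1.569, -0.044]
ft_force: [-0.4, -0.6, -0.0]
grip_width: 0.404
the job is handed in; nothing more can be done
None
```

The job is done and handed in at about 29 s of the 67 s; no verdict was reported.

- **Plate that stuck:** I laid the right-pocket plate in the right lane and it stayed above the start line. I later lifted it off and lowered it into the dish until it touched at about 6 N, then let go. The last pictures show it flat near the dish centre.
- **Plate that slipped:** I laid the left-pocket plate in the left lane and it slid to the foot stop by itself. I did not touch it again, and the last pictures show it flat against the stop.
- **Bystanders:** The timer, weight, marker and green look-alike appear unmoved in the last pictures. The gripper was clear of everything, with wrist force about zero.

**Checks that disagreed or failed:**
- The two camera views put the tray about 6 mm apart in y. My averaged position left the first grip about 3 mm off, with a side force of about 7 N. I corrected it before lifting and took the second plate's position from the top view.
- Laying the first plate on the ramp pressed it to about 15 N. I backed off to about 5 N before opening the fingers.
- My mask for measuring the first plate's place in its lane found nothing, so I judged that by eye from the pictures.

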